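Open a child-proof tablet bottle in a one-handed bottle clamp

TASK

Open the child-proof tablet bottle that stands loosely in the bottle clamp: first swing the clamp's small cam lever all the way down so that the jaw grips the bottle, then press the bottle's cap down, twist it anticlockwise (seen from above) until it comes free, and lift it off. Finish while still holding the cap in the gripper, the right way up and 5 to 10 cm above the open mouth, with the lever still down and the bottle still standing upright in the clamp; do not drop the cap or disturb the other things on the worktop.

Things in the scene. Friction and masses are not known exactly. Their poses are not given: they have to be found in the camera images.
- clamp: one-handed bottle clamp, fixed to the worktop: wooden board 110 mm (its x) by 215 mm (its y, -140 to +75), top 18 mm up. Origin at worktop height in the middle of the bottle's place; z up. At +y a fixed V jaw, 74 mm high; at -y a sliding jaw 70 mm high, then a head block (y -101 to -69, 52 mm wide, ears up to 86 mm high) with the cam lever. Nothing but lever and bottle is higher.
- clamp_lever (a joint): cam lever's hinge about point clamp_pivot. 0: lever stands up, leaning 25 degrees from vertical away from the bottle (to the clamp's -y). Grows as it swings down and outward: at 1.15 rad, its stop, the lever lies level, pointing to the clamp's -y, and the bottle is gripped. Starts at 0 to 0.15, stays where left, takes up to 0.35 N m (5 N at the end).
- clamp_pivot (a point): centre of the lever's hinge pin, 85 mm from the clamp's origin towards its -y and 74 mm above the worktop; the hinge axis is the clamp's x.
- lever_tip (a point): middle of the free end of the lever, 80 mm from the pivot. The outer 50 mm of the lever is a black grip 18 mm wide (along the hinge axis) and 10 mm thick; nothing stands within 25 mm of it.
- bottle: round amber tablet bottle with a blank paper label, loose, 0.15 to 0.31 kg: body 60 mm across up to 68 mm, sloping shoulder up to 83 mm, neck 33 mm across, mouth at 104 mm. Origin under its centre, z up its axis; it stands on the clamp's board, 18 mm above the worktop, up to 4 mm off the clamp's origin until the jaw pushes it home (within 1 mm).
- cap: white ribbed push-and-turn cap on the bottle, loose, 75 g, 50 mm across, 24 mm high. Origin at the centre of its underside, z up; closed, its underside is 90 mm above the bottle's underside (108 mm above the worktop, the top 132 mm). Room all round it for the fingers: the shoulder is 7 mm lower than the cap's underside at the neck and slopes down outward.
- cap_top (a point): middle of the cap's top. A spring locks the cap: it turns only while pushed down 2.5 mm or more (9 N); it bottoms at 5 mm (11 N). Pushed down it turns anticlockwise from above (clockwise is blocked), is free after 33 degrees (0.58 rad), stops at 90: 60 is a good turn. Its seal drags (up to 0.4 N m), so an unclamped bottle turns with it. Free, it rises 1.5 mm, then lifts straight up.
- bottle_mouth (a point): centre of the bottle's rim, 104 mm above its underside.
- water_glass: clear drinking glass, 80 mm across and 91 mm high, standing on the coaster; origin under its centre. A bystander.
- coaster: round coaster, 94 mm across, 9 mm thick, under the glass; origin under its centre. A bystander.
- teaspoon: steel teaspoon lying flat in front of the clamp, 130 mm long; origin under its middle. A bystander.
- jug: small stoneware milk jug, 65 x 92 mm with its handle, 78 mm high; origin under its centre. A bystander.
- mug: stoneware mug, 90 mm across, 84 mm high; origin under its centre. A bystander.
- salt_box: round wooden salt box, 84 mm across, 62 mm high; origin under its centre. A bystander.
- storage_jar: glass jar with a white lid, 63 mm across, 99 mm high; origin under its centre. A bystander, not the bottle of this job.
- match_box: matchbox lying flat, 38 x 56 x 16 mm; origin under its centre. A bystander.

How it is judged:
On the way, in this order (a step that is already met when the one before it is completed fails the run):
1. the clamp's lever is swung down and the bottle gripped, the cap still closed (value of joint clamp_lever above 1.05 rad and z of cap in the frame of bottle below 0.0935 m and angle between the x axis of cap and the x axis of bottle, either way round below 0.2 rad), for 0.2 s.
2. the cap is twisted past its lock while still on the bottle (angle between the x axis of cap and the x axis of bottle, either way round above 0.52 rad and z of cap in the frame of bottle below 0.095 m), for 0.1 s.
3. the cap is lifted clear of the bottle's mouth in the gripper (z of cap in the frame of bottle above 0.118 m and contact force between the fingers and cap above 1 N), for 0.2 s.
At the end, for the whole second after the job is handed in: gripper holds the cap still and the right way up (17 deg), underside 25 to 125 mm above the mouth and centre within 30 mm of over it, touching neither bottle nor clamp; lever down (over 1.05 rad); bottle upright on the board (6 deg), within 6 mm of the clamp's origin (contact force between the fingers and cap above 1 N and contact force between cap and bottle below 0.1 N and contact force between cap and clamp below 0.1 N and z of cap in the frame of bottle_mouth between 0.025 and 0.125 m and horizontal distance between cap and bottle_mouth below 0.03 m and angle between cap's own z axis and vertical below 0.3 rad and linear speed of cap below 0.03 m/s and value of joint clamp_lever above 1.05 rad and angle between bottle's own z axis and vertical below 0.1 rad and z of bottle in the frame of clamp between 0.014 and 0.023 m and horizontal distance between bottle and clamp below 0.006 m and linear speed of bottle below 0.02 m/s); the arm keeps its last pose, push and grip.
It fails at once if the cap is dropped (height (world z) of cap below 0.08 m).
It fails at once if the bottle is pulled out of the clamp or tipped (z of bottle in the frame of clamp above 0.035 m or angle between bottle's own z axis and vertical above 0.25 rad).
It fails at once if another thing on the worktop is pushed more than 3 cm or knocked over (distance of any of water_glass, coaster, teaspoon, jug, mug, salt_box, storage_jar, match_box from where it was at the start of the episode above 0.03 m or angle between any of water_glass, mug, jug, storage_jar, salt_box's own z axis and vertical above 0.5 rad).
It also fails if it takes over 50 s, if anything falls off the work surface, if the arm or the gripper's body presses on something with over 40 N, if the wrist force passes 120 N, or if a joint passes its speed limit or range.

ROBOT

A 6-joint arm with a two-finger parallel gripper is mounted at the origin on a cart in front of the work surface, level with it; the furniture and walls round the work are solid. World frame = base frame: x ahead of the robot, y to its left, z up, the work surface at z = 0. Lengths are in m, angles in rad, forces in N, time in s.
With the tool pointing down it reaches from about 0.2 to 0.875 m from the base axis. Payload 3.4 kg.
Tool frame: the origin (TCP) lies at the centre of the arm's flange, where the gripper is bolted on; the fingertips stand 199 mm ahead of it and the grasp point (between the pads) lies arm.pinch_z ahead of it (arm.pinch_z is the distance from the TCP to the grasp point, in m); z points along the fingers, x is the direction in which the jaws open and shut, and the axes are right-handed (so a half turn about z gives the same grasp; the last joint's range is limited). The gripper opens to 94 mm and grips with 3 to 60 N. Pads are 16 mm wide; open, the fingers measure 119 mm over their backs; the gripper's body (75 mm by 177 mm) begins 78 mm behind the grasp point.
Start: joints at [1.009, 0.276, 1.505, -0, 1.361, -0.121], TCP at [0.245, 0.52, 0.405] pointing down, gripper open.
Joint ranges: [-2.89, 2.89], [-0.75, 2.08], [0.22, 2.7], [-1.18, 4.32], [0.11, 2.71], [-2.7, 2.7]. Speed limits (rad/s): [2.57, 2.57, 3.14, 3.14, 3.14, 3.14].

INTERFACE

Orientations are given as a rotation vector (axis times angle).
In Python, from cell import arm gives the robot as it stands.
- The arm moves only by the tool move_arm, never from a script. Its argument "plan" is a list of rows, each a list of 7 numbers: the turn, a rotation vector about the tool's x, y, z in rad, then the shift along the tool's x, y, z in mm, then the closure, from 0 (fully open) to 1 (shut). In form: [[wx, wy, wz, x, y, z, fingers], ...]. A call has 1 to 20 rows; each row shifts and turns the pose as measured when the row begins, along the tool's axes as they then stand; what a row does not reach is not made up. A row lasts 1/8 s, in which the tool goes at most 62.5 mm and 10.7 degrees, less where a joint would pass 70% of its speed; a pose out of reach is approached as far as the arm can. A call is refused whole if a number of a shift passes 62.5 or a number of a turn 0.188, either way. A call with a gripper value outside its range is refused whole. The fingers move at their own pace and stop on an object; the grip force is fixed at half the most. Time passes only in rows, so rows that do not move let the fingers close. It gives the time, the measured TCP pose, the force and the opening at its end, in the units of the state.
- arm.get_state(): the state, without advancing time (a new reading comes with each control period).
- arm.get_image(name): name is "scene" or "top" or "wrist"; returns (picture, depth): 480x640x3 uint8, red, green, blue; 480x640 float32, m along the optical axis (not along the pixel's ray), 0 where there is no reading.
- arm.calibration(name): a dict with "fx", "fy", "cx", "cy" (pixels), "R" (3x3) and "t" (3): a world point X has camera coordinates R X + t. Camera axes: x right, y down, z forward; pixel columns grow to the right and rows downward; lengths in m; the calibration is good to about 2 mm. A picture is of the moment at which its call begins: read the wrist's pose just before it. calibration takes no time and is no camera call; for the wrist camera it gives the pose at the moment of the call.
- arm.hand_in(): hands the job in, once; it reports no verdict.
The state is a dict: "clock": time; "qpos": joint angles; "qd": joint speeds; "joint_torque": joint torques, N m; "eef_pos": TCP position; "ee_rot": TCP orientation; "ft_force": force on the tool from outside, world axes, zero at the start; "torque": the same for the moment, N m; "grip_width": finger opening in m.
Only numpy, scipy, OpenCV 4.12 (cv2) and the standard library are available. Lean on these libraries where they do the work, as an engineer would, in place of code of your own. Each camera call takes 0.05 s, during which the arm holds its last target.

## Working session

There is one attempt and no reset: what is moved stays moved. The work goes in short steps, Python scripts to look and compute and a tool call to move; the robot and the scene stay as the last step left them, time stands still between calls to the robot, and variables do not carry over. Pictures are saved under pics/ and viewed, and the job is handed in when it is done.

Besides the shell and the picture viewer there is one more tool, called after "Emit:" as a command line: name --pt "numbers of a row" for each row, then --argument value for the rest. move_arm: Moves the arm, as the interface text tells. Its arguments: {"type":"object","properties":{"plan":{"type":"array","items":{"type":"array","items":{"type":"number"}}}},"required":["plan"]}

```bash
mkdir -p pics; ls; python3 - <<'E'
from cell import arm
import cv2
s=arm.get_state(); print(s, arm.pinch_z)
for n in ["scene","top","wrist"]:
    c=arm.calibration(n); print(n,c)
    p,d=arm.get_image(n)
    cv2.imwrite(f"pics/{n}0.png",p[:,:,::-1]); 
    import numpy as np; np.save(f"pics/{n}0d.npy",d)
E
```

```text
pics
{'clock': 0.0, 'qpos': array([ 1.00900674e+00,  2.76605457e-01,  1.50612984e+00, -6.37307896e-06,
        1.36070264e+00, -1.21028183e-01]), 'qd': array([-0.00026144,  0.00029563, -0.00022186, -0.00247874,  0.00053457,
       -0.00123585]), 'joint_torque': array([-8.09672856e-04, -4.04595065e+01, -2.37222219e+01,  7.01513817e-02,
        3.46320262e-02, -1.38155729e-04]), 'eef_pos': array([0.24521937, 0.51985716, 0.40379977]), 'ee_rot': array([ 2.65264773e+00,  1.68167850e+00, -2.61267093e-03]), 'ft_force': array([-0.5704327 ,  0.52506443, -0.26671105]), 'torque': array([-0.01089197, -0.05935489,  0.0427556 ]), 'grip_width': 0.09395397060936593} 0.1804
scene {'fx': 471.59405489684355, 'fy': 471.59405489684355, 'cx': 316.3419215213212, 'cy': 237.1530121255837, 'R': array([[ 0.70063976, -0.7133952 , -0.013085  ],
       [-0.49413563, -0.47190805, -0.73015942],
       [ 0.5147173 ,  0.51804448, -0.68315153]]), 't': array([-0.32405492,  0.35134682,  0.97522523])}
top {'fx': 506.64606781123246, 'fy': 506.64606781123246, 'cx': 321.3509678423587, 'cy': 246.1460861962116, 'R': array([[-0.04342705, -0.99904488, -0.00483906],
       [-0.97509092,  0.04343936, -0.21751027],
       [ 0.21751273, -0.00472731, -0.97604604]]), 't': array([0.05619664, 0.55035893, 1.14716306])}
wrist {'fx': 366.5062088546013, 'fy': 366.5062088546013, 'cx': 316.07063820847657, 'cy': 239.1062544213693, 'R': array([[ 0.426955  ,  0.90426922, -0.00256999],
       [ 0.87929891, -0.41449848,  0.23457288],
       [ 0.21105178, -0.10241186, -0.97209514]]), 't': array([-0.57522272, -0.02452752,  0.3907731 ])}
```

View pics/top0.png

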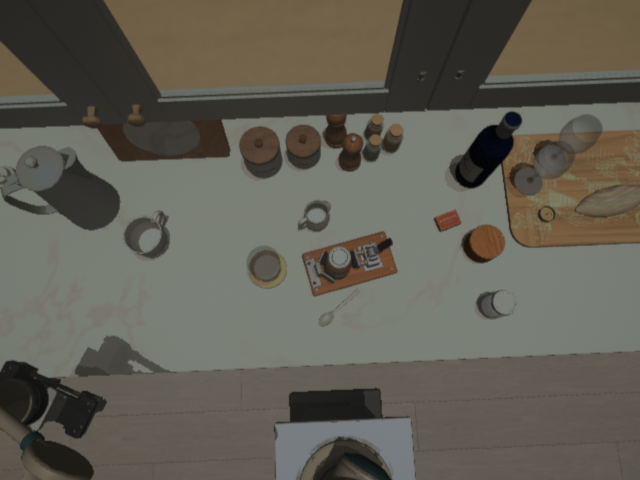

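View pics/scene0.png

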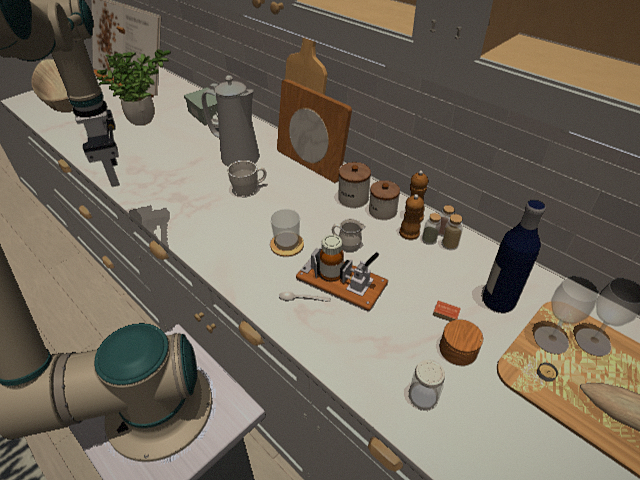

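The top view shows the clamp's orange board at about (350,263), the cap at (339,259), and the lever's black tip at (386,243), so clamp −y points to image right. The glass, jug and spoon are close by. Next I'll zoom in and measure.

```bash
cat > h.py <<'E'
import numpy as np, cv2
from cell import arm
def ray(cal,u,v):
    d=cal["R"].T@np.array([(u-cal["cx"])/cal["fx"],(v-cal["cy"])/cal["fy"],1.]); o=-cal["R"].T@cal["t"]; return o,d
def onz(cal,u,v,z):
    o,d=ray(cal,u,v); return o+d*(z-o[2])/d[2]
def proj(cal,X):
    c=cal["R"]@np.asarray(X)+cal["t"]; return cal["fx"]*c[0]/c[2]+cal["cx"], cal["fy"]*c[1]/c[2]+cal["cy"]
E
python3 - <<'E'
from h import *
p=cv2.imread("pics/top0.png")
c=p[220:310,290:410]; a=cv2.resize(c,None,fx=6,fy=6,interpolation=cv2.INTER_CUBIC); cv2.imwrite("pics/topz.png",a)
p2=cv2.imread("pics/scene0.png")
c=p2[220:320,280:400]; cv2.imwrite("pics/scenez.png",cv2.resize(c,None,fx=6,fy=6,interpolation=cv2.INTER_CUBIC))
hsv=cv2.cvtColor(p,cv2.COLOR_BGR2HSV)
m=cv2.inRange(hsv,(3,110,60),(18,255,255)); m[:225]=0;m[300:]=0;m[:,:298]=0;m[:,400:]=0
m=cv2.morphologyEx(m,cv2.MORPH_CLOSE,np.ones((3,3)))
pts=cv2.findNonZero(m); r=cv2.minAreaRect(pts); print(r)
cal=arm.calibration("top")
P=np.array([onz(cal,*q,0.018) for q in cv2.boxPoints(r)]);print(P.round(4)); 
for i in range(4): print(np.linalg.norm(P[i]-P[(i+1)%4]), np.degrees(np.arctan2(*(P[(i+1)%4]-P[i])[1::-1])))
E
```

```text
((349.2913818359375, 262.9805603027344), (42.777801513671875, 86.12718200683594), 74.2913589477539)
[[ 0.544   0.0801  0.018 ]
 [ 0.594  -0.1279  0.018 ]
 [ 0.4893 -0.1488  0.018 ]
 [ 0.4411  0.0557  0.018 ]]
0.21393547282824027 -76.48723229502602
0.1067911476309121 -168.71601806852772
0.2100822370040871 103.2436663895287
0.10572408878492863 13.351520812856599
```

View pics/topz.png

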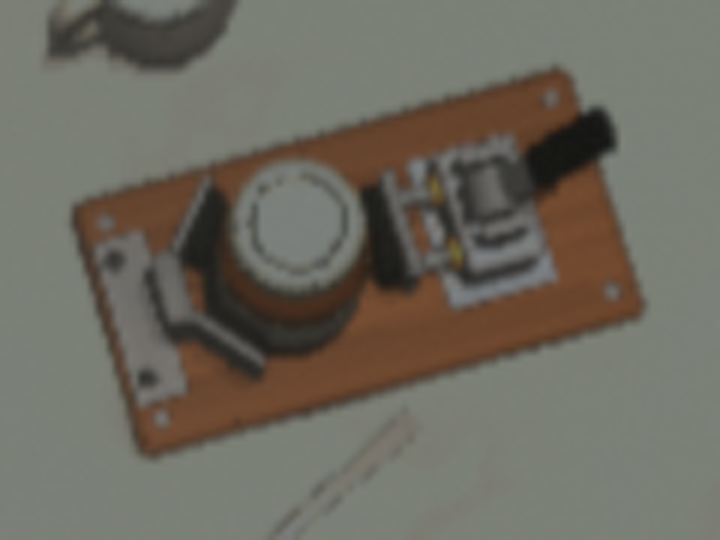

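View pics/scenez.png

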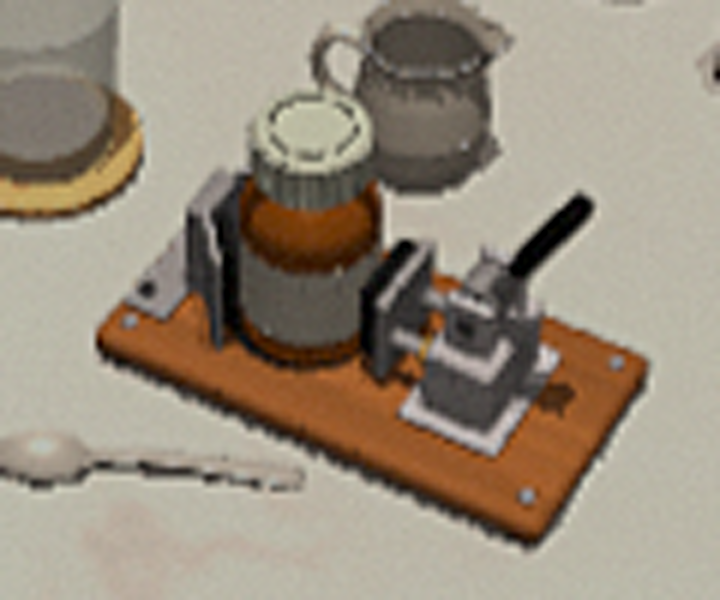

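The zoomed views show the cap-top circle at about (339.5,257.5) in the top view and the lever's tip face at about (391,242). Now I'll compute positions and cross-check them in the scene view.

```bash
python3 - <<'E'
from h import *
ct=arm.calibration("top"); cs=arm.calibration("scene")
print("cap top", onz(ct,290+297/6,220+225/6,.132), onz(cs,280+312/6,220+130/6,.132))
yaw=np.radians(13.4); ey=np.array([-np.sin(yaw),np.cos(yaw),0]); ex=np.array([np.cos(yaw),np.sin(yaw),0])
bc=onz(ct,349.29,262.98,.018); print("board c",bc); o=bc+ey*.0325; o[2]=0; print("origin",o)
# board corners from the scene zoom for check (top surface)
for u,v in [(103,335),(520,535),(645,372)]: 
    w=onz(cs,280+u/6,220+v/6,.018)-o; print("scene corner clamp xy",w@ex,w@ey)
for u,v in [(75,210),(145,450),(645,312),(570,70)]:
    w=onz(ct,290+u/6,220+v/6,.018)-o; print("top corner clamp xy",w@ex,w@ey)
# lever: predicted tip/pivot pixels
for q in (0,.15):
    a=np.radians(25)+q
    X=o-ey*(.085+.08*np.sin(a))+np.array([0,0,.074+.08*np.cos(a)])
    u,v=proj(ct,X);u2,v2=proj(cs,X);print(q,X,((u-290)*6,(v-220)*6),((u2-280)*6,(v2-220)*6))
s=arm.get_state(); print(s["ee_rot"])
E
```

```text
cap top [ 0.50871475 -0.00698406  0.132     ] [ 0.50603631 -0.01268402  0.132     ]
board c [ 0.51652544 -0.03485116  0.018     ]
origin [ 0.50899364 -0.00323594  0.        ]
scene corner clamp xy -0.056451843841811976 0.06400503660082897
scene corner clamp xy -0.06254116722356184 -0.13822080263666392
scene corner clamp xy 0.04167054087047599 -0.14471432075348034
top corner clamp xy 0.05076831680937778 0.07250882363258683
top corner clamp xy -0.052167380230846064 0.0716342301962111
top corner clamp xy -0.0537728482110249 -0.13923190675817768
top corner clamp xy 0.05148076956378668 -0.1403710957124993
0 [ 0.53652748 -0.11881092  0.14650462] (np.float64(597.1124726728222), np.float64(130.2262284450124)) (np.float64(567.8024674819177), np.float64(194.64177220989524))
0.15 [ 0.53895048 -0.12898159  0.14063805] (np.float64(622.0095908873809), np.float64(126.25520601076227)) (np.float64(591.2541706482518), np.float64(215.11904833465144))
[ 2.65287042e+00  1.68174642e+00 -1.88800704e-03]
```

Emit:
move_arm --pt "0 0 0.179 0 0 0 0" --pt "0 0 0.179 0 0 0 0" --pt "0 0 0.179 0 0 0 0" --pt "0 0 0.179 0 0 0 0" --pt "0 0 0.179 0 0 0 0" --pt "0 0 0 0 0 0 0"

```text
clock: 0.9
eef_pos: [0.2449, 0.5194, 0.4017]
ee_rot: [3.12, 0.325, -0.006]
ft_force: [-0.5, -0.2, -0.8]
grip_width: 0.0938
```

```bash
cat >> h.py <<'E'
from scipy.spatial.transform import Rotation as Ro
O=np.array([0.507,-0.005,0]); YAW=np.radians(13.4)
EY=np.array([-np.sin(YAW),np.cos(YAW),0]); EX=np.array([np.cos(YAW),np.sin(YAW),0])
def rep(target=None):
    s=arm.get_state(); R=Ro.from_rotvec(s["ee_rot"]).as_matrix()
    tip=s["eef_pos"]+R[:,2]*.199
    print("t",round(s["clock"],2),"tcp",s["eef_pos"].round(4),"tip clamp",((tip-O)@EX*1e3).round(1),((tip-O)@EY*1e3).round(1),(tip[2]*1e3).round(1),"yaw",np.degrees(np.arctan2(R[1,0],R[0,0])).round(2),"z",R[:,2].round(4),"F",s["ft_force"].round(1),"T",s["torque"].round(2),"w",s["grip_width"].round(4),"q",s["qpos"].round(2))
    if target is not None:
        print("shift tool mm",(R.T@(np.asarray(target)-s["eef_pos"])*1e3).round(1))
        Rt=np.column_stack([EX,-EY,[0,0,-1]]); print("turn",Ro.from_matrix(R.T@Rt).as_rotvec().round(4))
E
python3 -c "
from h import *
rep(O-.080*EY+[0,0,.404])"
```

```text
Traceback (most recent call last):
  File "h.py", line 15, in rep
    print("t",round(s["clock"],2),"tcp",s["eef_pos"].round(4),"tip clamp",((tip-O)@EX*1e3).round(1),((tip-O)@EY*1e3).round(1),(tip[2]*1e3).round(1),"yaw",np.degrees(np.arctan2(R[1,0],R[0,0])).round(2),"z",R[:,2].round(4),"F",s["ft_force"].round(1),"T",s["torque"].round(2),"w",s["grip_width"].round(4),"q",s["qpos"].round(2))
                                                                                                                                                                                                                                                                                     ^^^^^^^^^^^^^^^^^^^^^
AttributeError: 'float' object has no attribute 'round'
```

```bash
sed -i 's/s\["grip_width"\].round(4)/round(s["grip_width"],4)/' h.py
python3 -c "
from h import *
rep(O-.080*EY+[0,0,.404])"
```

```text
t 0.9 tcp [0.2449 0.5194 0.4017] tip clamp -134.3 570.0 202.7 yaw 11.9 z [-0.0034 -0.0055 -1.    ] F [-0.5 -0.2 -0.8] T [-0.06  0.04  0.02] w 0.0938 q [ 1.01  0.28  1.51 -0.    1.36  0.8 ]
shift tool mm [150.4 647.1  -0. ]
turn [ 0.0046  0.0046 -0.0262]
```

Emit:
move_arm --pt "0.002 0.002 -0.013 12.5 54 -0.5 0" --pt "0.002 0.002 -0.013 12.5 54 -0.5 0" --pt "0 0 0 12.5 54 -0.5 0" --pt "0 0 0 12.5 54 -0.5 0" --pt "0 0 0 12.5 54 -0.5 0" --pt "0 0 0 12.5 54 -0.5 0" --pt "0 0 0 12.5 54 -0.5 0" --pt "0 0 0 12.5 54 -0.5 0" --pt "0 0 0 12.5 54 -0.5 0" --pt "0 0 0 12.5 54 -0.5 0" --pt "0 0 0 12.5 54 0 0" --pt "0 0 0 0 0 0 1"

```text
clock: 2.4
eef_pos: [0.5335, -0.0382, 0.4061]
ee_rot: [-3.111, -0.437, -0.007]
ft_force: [-0.9, 0.0, -0.0]
grip_width: 0.0873
```

```bash

python3 -c "
from h import *
rep(O-.080*EY+[0,0,.404])
p,d=arm.get_image('wrist'); cv2.imwrite('pics/w1.png',p[:,:,::-1]); np.save('pics/w1d.npy',d)"
```

```text
t 2.4 tcp [ 0.5335 -0.0382  0.4061] tip clamp 18.9 -38.5 207.1 yaw 15.98 z [ 4.1e-03  7.0e-04 -1.0e+00] F [-0.9  0.  -0. ] T [-0.08  0.05  0.05] w 0.0873 q [-0.2   0.21  1.59  0.    1.34 -0.48]
shift tool mm [-19.9  40.7   2. ]
turn [ 0.0004 -0.0041  0.045 ]
```

View pics/w1.png

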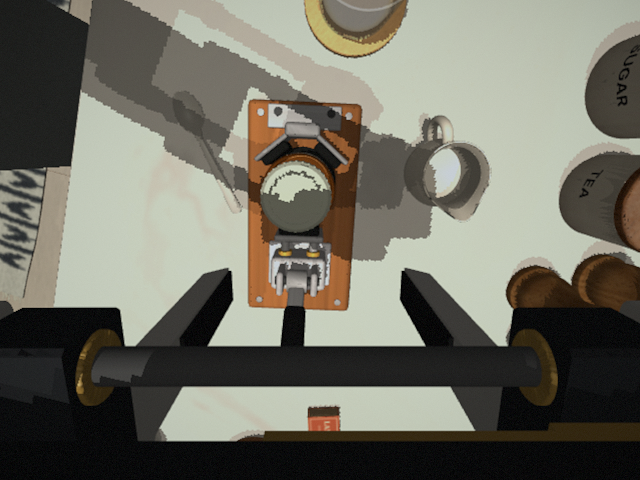

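The wrist view shows the board's corners at about (249,100), (361,106), (349,310) and (248,307), the cap centred near (296,196), and the lever straight below the head at about (293,320). I'll refine the clamp pose from these.

```bash

python3 - <<'E'
from h import *
c=arm.calibration('wrist')
p=cv2.imread('pics/w1.png')
hsv=cv2.cvtColor(p,cv2.COLOR_BGR2HSV)
m=cv2.inRange(hsv,(3,110,40),(18,255,255)); m[:90]=0;m[318:]=0;m[:,:235]=0;m[:,375:]=0
k,l,st,_=cv2.connectedComponentsWithStats(m); i=1+np.argmax(st[1:,4]); 
h=cv2.findNonZero(((l>0)&(np.isin(l,[j for j in range(1,k) if st[j,4]>60]))).astype(np.uint8))
W=np.array([onz(c,*q[0],.018)[:2] for q in h]).astype(np.float32)*1000
r=cv2.minAreaRect(W); print(r); 
bc=np.array(r[0])/1000; B=cv2.boxPoints(r); 
for i in range(4): print(np.linalg.norm(B[i]-B[(i+1)%4]), np.degrees(np.arctan2(*(B[(i+1)%4]-B[i])[::-1])))
e=np.array([-np.sin(YAW),np.cos(YAW)]); print("origin",bc+.0325*e)
# cap contour
g=cv2.inRange(hsv,(0,0,0),(40,80,255)); g[:155]=0;g[238:]=0;g[:,:255]=0;g[:,:][:,340:]=0
cv2.imwrite('pics/capm.png',cv2.resize(np.hstack([p[145:245,250:345],cv2.merge([g]*3)[145:245,250:345]]),None,fx=4,fy=4))
print("cap", onz(c,296,196,.132))
for u,v in [(249,100),(361,106),(349,310),(248,307),(296,196)]:
    w=onz(c,u,v,.018)-O; print(w@EX,w@EY)
E
```

```text
((517.43798828125, -32.09977722167969), (107.70654296875, 211.8807373046875), 13.516461372375488)
211.88074 -76.483536
107.70656 13.516456
211.88074 103.51644
107.70658 -166.48354
origin [ 5.09906181e-01 -4.84561180e-04]
cap [ 0.51018952 -0.00324087  0.132     ]
-0.049256127254908716 0.07588792735412464
0.057101573136173034 0.07539650302801819
0.05965353180728447 -0.13399510475389792
-0.049744157626771 -0.13536603818380843
-0.0018257022238797954 -0.012970326432590275
```

View pics/capm.png

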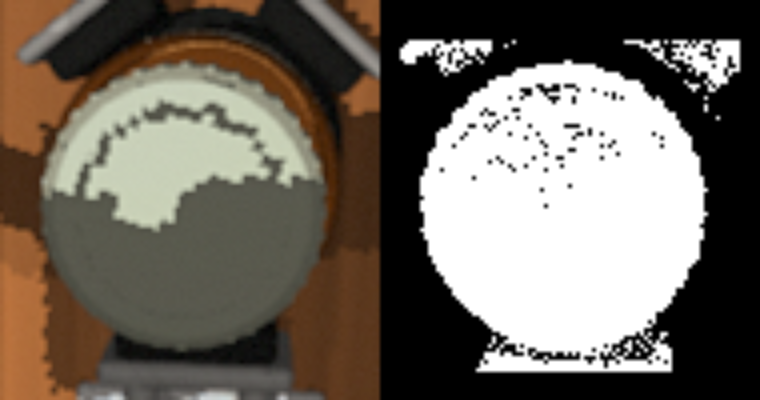

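```bash
sed -i 's/^O=np.array.*/O=np.array([0.5095,-0.002,0]); YAW=np.radians(13.5)/' h.py
python3 -c "
from h import *
rep(O-.082*EY+[0,0,.404])"
```

```text
t 2.45 tcp [ 0.5325 -0.0366  0.406 ] tip clamp 14.8 -38.8 207.0 yaw 16.03 z [ 0.0027  0.002  -1.    ] F [-0.7  0.1 -0.1] T [-0.08  0.05 -0.03] w 0.0833 q [-0.2   0.21  1.59  0.    1.34 -0.48]
shift tool mm [-16.1  42.3   1.9]
turn [-0.0013 -0.0031  0.0442]
```

Emit:
move_arm --pt "0 0 0.044 -16 38 0 1" --pt "0 0 0 0 0 0 1" --pt "0 0 0 0 0 0 1" --pt "0 0 0 0 0 0 1" --pt "0 0 0 0 0 0 1" --pt "0 0 0 0 0 0 1"

```text
clock: 3.2
eef_pos: [0.5256, -0.0717, 0.406]
ee_rot: [-3.111, -0.388, -0.003]
ft_force: [-0.2, -0.8, 0.0]
grip_width: 0.0236
```

```bash

python3 -c "
from h import *
rep(O-.078*EY+[0,0,.404])
p,d=arm.get_image('wrist'); cv2.imwrite('pics/w2.png',p[:,:,::-1])"
```

```text
t 3.2 tcp [ 0.5256 -0.0717  0.406 ] tip clamp -0.1 -70.4 207.0 yaw 14.2 z [ 0.0011  0.0065 -1.    ] F [-0.2 -0.8  0. ] T [-0.05  0.07  0.04] w 0.0236 q [-0.27  0.21  1.6   0.01  1.34 -0.52]
shift tool mm [0.5 6.5 2. ]
turn [-0.006  -0.0026  0.0122]
```

View pics/w2.png

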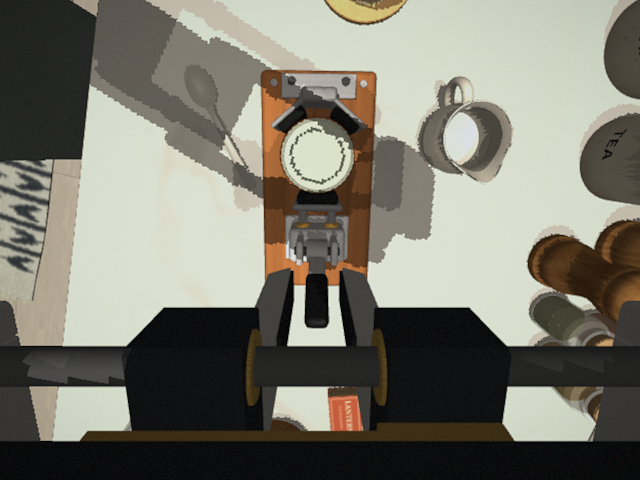

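The lever at about (316,300) is centred between the closing fingers, and the cap is at (317,156). Descending on the inner side of the lever.

Emit:
move_arm --pt "-0.006 -0.002 0.012 0 7 0 1" --pt "0 0 0 0 0 30 1" --pt "0 0 0 0 0 30 1" --pt "0 0 0 0 0 20 1" --pt "0 0 0 0 0 10 1" --pt "0 0 0 0 0 0 1"

```text
clock: 4.0
eef_pos: [0.529, -0.081, 0.3145]
ee_rot: [3.117, 0.365, 0.006]
ft_force: [0.6, -1.0, -0.9]
grip_width: 0.0005
```

```bash

python3 -c "
from h import *
rep(O-.078*EY+[0,0,.314])
p,d=arm.get_image('scene'); cv2.imwrite('pics/s2.png',cv2.resize(p[150:330,250:450,::-1],None,fx=3.5,fy=3.5))"
```

```text
t 4.0 tcp [ 0.529  -0.081   0.3145] tip clamp 1.2 -82.1 115.5 yaw 13.36 z [ 0.0041 -0.0031 -1.    ] F [ 0.6 -1.  -0.9] T [-0.04  0.02  0.03] w 0.0005 q [-0.28  0.28  1.73 -0.    1.12 -0.51]
shift tool mm [-0.6 -3.4  0.5]
turn [ 0.0039 -0.0033 -0.0025]
```

View pics/s2.png

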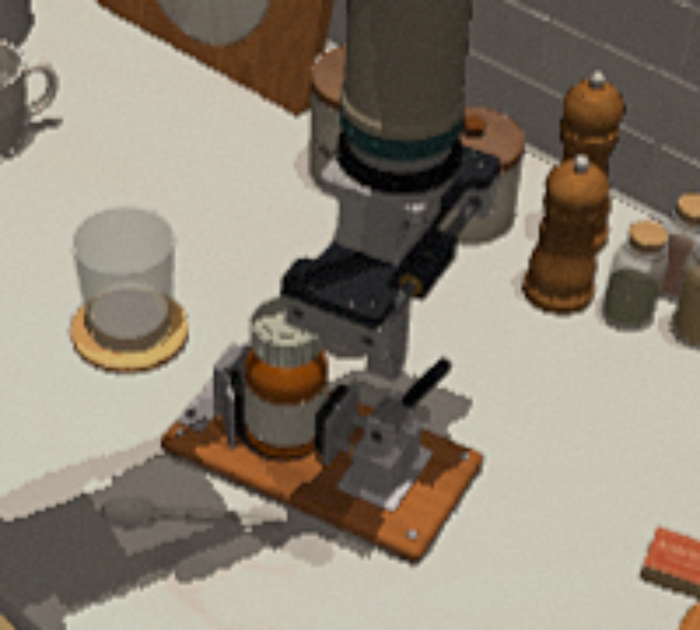

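The fingers are down between the bottle and the lever. Now pushing the lever along its arc.

Emit:
move_arm --pt "0.004 -0.003 0 0 8 1 1" --pt "0 0 0 0 9 1 1" --pt "0 0 0 0 7 2 1" --pt "0 0 0 0 7 2 1" --pt "0 0 0 0 6 4 1" --pt "0 0 0 0 6 4 1"

```text
clock: 4.8
eef_pos: [0.5386, -0.121, 0.3021]
ee_rot: [-3.106, -0.358, -0.002]
ft_force: [-1.4, 5.2, 1.4]
grip_width: 0.0002
```

```bash

python3 -c "
from h import *
rep(O-.145*EY+[0,0,.289])
p,d=arm.get_image('scene'); cv2.imwrite('pics/s3.png',cv2.resize(p[150:330,250:450,::-1],None,fx=3.5,fy=3.5))"
```

```text
t 4.8 tcp [ 0.5386 -0.121   0.3021] tip clamp 1.1 -119.6 103.1 yaw 13.16 z [-6.000e-04  1.500e-02 -9.999e-01] F [-1.4  5.2  1.4] T [ 0.97  0.23 -0.01] w 0.0002 q [-0.35  0.32  1.71  0.02  1.12 -0.59]
shift tool mm [-0.5 22.7 12.8]
turn [-0.0148 -0.0029 -0.006 ]
```

View pics/s3.png

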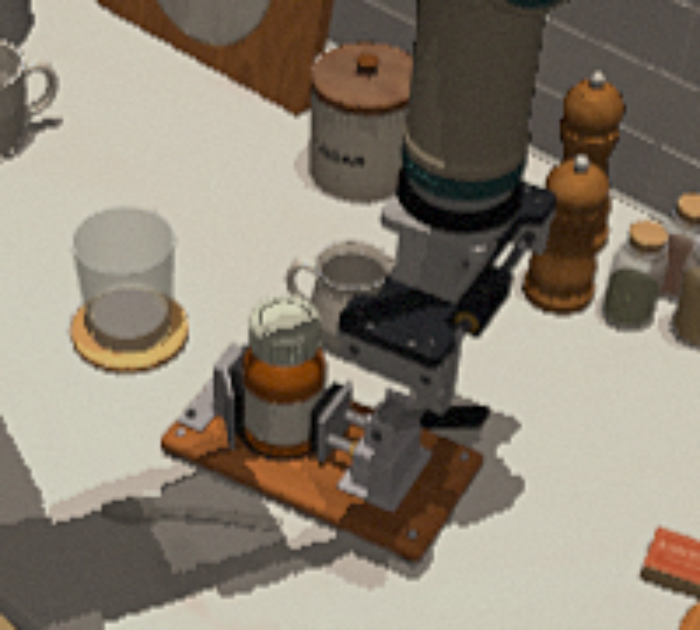

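The lever (black grip at about (455,415)) is roughly two thirds down. Continuing outward and down.

Emit:
move_arm --pt "-0.007 0 0 0 7 5 1" --pt "-0.007 0 0 0 6 6 1" --pt "0 0 0 0 5 7 1" --pt "0 0 0 0 3 7 1" --pt "0 0 0 0 1 6 1" --pt "0 0 0 0 0 4 1"

```text
clock: 5.6
eef_pos: [0.5434, -0.1425, 0.2773]
ee_rot: [-3.118, -0.357, -0.01]
ft_force: [-7.7, 5.5, 25.6]
grip_width: 0.0005
```

```bash

python3 -c "
from h import *
rep(O-.145*EY+[0,0,.278])
p,d=arm.get_image('scene'); cv2.imwrite('pics/s4.png',cv2.resize(p[150:330,250:450,::-1],None,fx=3.5,fy=3.5))"
```

```text
t 5.6 tcp [ 0.5434 -0.1425  0.2773] tip clamp 1.6 -144.1 78.3 yaw 13.06 z [ 0.0063  0.0039 -1.    ] F [-7.7  5.5 25.6] T [1.08 1.65 0.01] w 0.0005 q [-0.38  0.36  1.73  0.01  1.05 -0.61]
shift tool mm [-0.2  0.5 -0.8]
turn [-0.0023 -0.007  -0.0076]
```

View pics/s4.png

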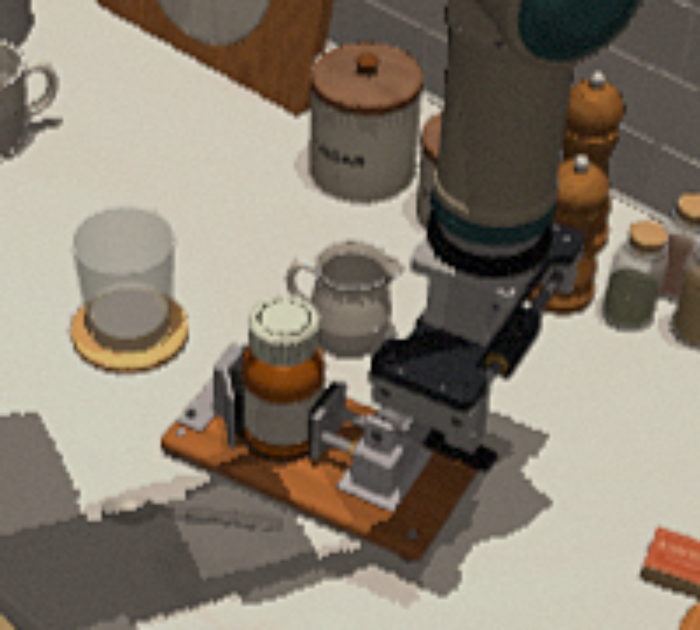

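A 25 N reaction at tip height 78 mm means the lever is at its stop. Retreating up and over the cap while opening, then checking.

Emit:
move_arm --pt "0 0 0 0 0 -20 1" --pt "0 0 0 0 0 -50 1" --pt "0 0 0 0 0 -50 0" --pt "0 0 0 0 -30 0 0" --pt "0 0 0 0 -50 0 0" --pt "0 0 0 0 -40 0 0" --pt "0 0 0 0 0 0 0" --pt "0 0 0 0 0 0 0"

```text
clock: 6.65
eef_pos: [0.5194, -0.0334, 0.3991]
ee_rot: [3.095, 0.353, 0.031]
ft_force: [-0.3, -0.2, 0.0]
grip_width: 0.0572
```

```bash

python3 -c "
from h import *
rep(O+[0,0,.404])
p,d=arm.get_image('scene'); cv2.imwrite('pics/s5.png',cv2.resize(p[150:330,250:450,::-1],None,fx=3.5,fy=3.5))
rep(O+[0,0,.404])
c=arm.calibration('wrist')
p,d=arm.get_image('wrist'); cv2.imwrite('pics/w5.png',p[:,:,::-1]); np.savez('pics/w5.npz',**c)"
```

```text
t 6.65 tcp [ 0.5194 -0.0334  0.3991] tip clamp 5.6 -38.6 200.2 yaw 13.03 z [ 0.0229 -0.0244 -0.9994] F [-0.3 -0.2  0. ] T [-0.08  0.1  -0.02] w 0.0572 q [-0.19  0.19  1.64 -0.02  1.29 -0.41]
shift tool mm [ -2.5 -32.7  -5.9]
turn [ 0.029  -0.0167 -0.0084]
t 6.7 tcp [ 0.5194 -0.0335  0.399 ] tip clamp 5.5 -38.6 200.1 yaw 13.0 z [ 0.0223 -0.0237 -0.9995] F [ 0.2 -0.8  0.1] T [-0.07  0.04 -0.01] w 0.0612 q [-0.19  0.19  1.64 -0.02  1.29 -0.41]
shift tool mm [ -2.5 -32.8  -5.9]
turn [ 0.0282 -0.0163 -0.009 ]
```

View pics/s5.png

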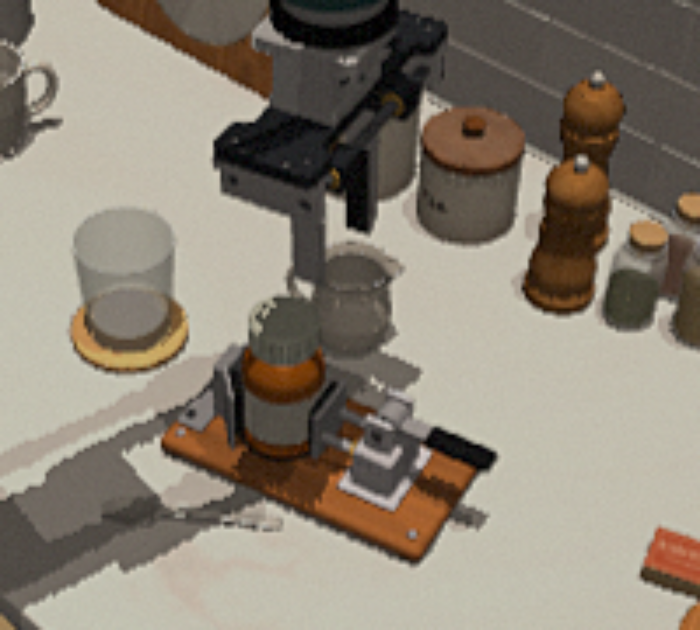

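View pics/w5.png

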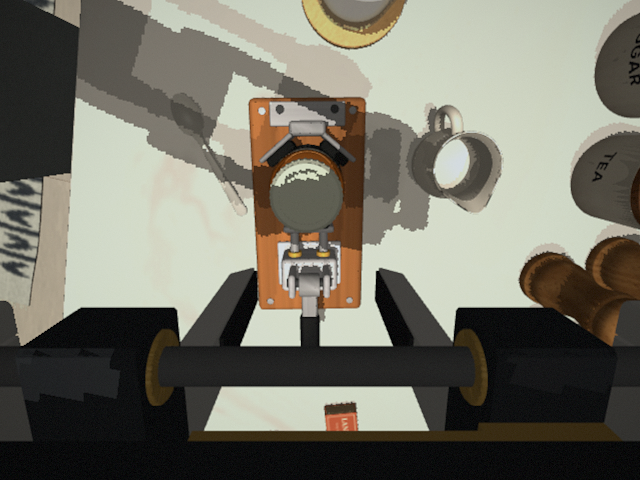

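The lever now lies level (scene view (460,447)) and the jaw is against the bottle. In the wrist view the cap is at about (306,196). Measuring its centre.

```bash

python3 - <<'E'
from h import *
c=dict(np.load('pics/w5.npz')); p=cv2.imread('pics/w5.png')
for z,n in ((.132,'top'),): print(onz(c,306.5,195,z))
cc=cv2.resize(p[140:250,250:360],None,fx=6,fy=6)
# project cap circles at z=.132 for candidates
for C,col in ((np.array([.5095,-.002]),(0,0,255)),(np.array([.510,-.0035]),(255,0,0))):
  for z in (.132,.110):
    pts=[proj(c,[C[0]+.025*np.cos(t),C[1]+.025*np.sin(t),z]) for t in np.linspace(0,6.28,60)]
    cv2.polylines(cc,[((np.array(pts)-[249.5,139.5])*6).astype(np.int32)],True,col,1)
cv2.imwrite('pics/capz.png',cc)
E
```

```text
[ 0.51102989 -0.00250149  0.132     ]
```

View pics/capz.png

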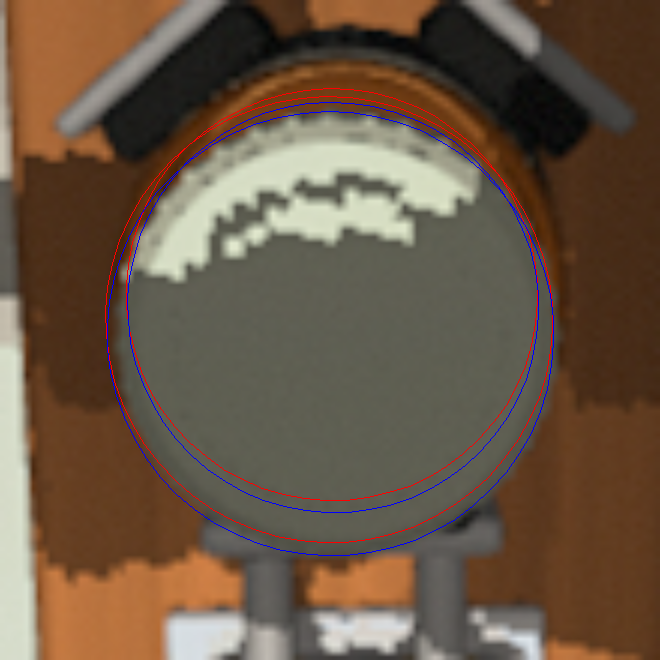

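```bash
echo 'CAP=np.array([0.5108,-0.0033,0])' >> h.py
python3 -c "
from h import *
rep(CAP+[0,0,.370])"
```

```text
t 6.75 tcp [ 0.5193 -0.0336  0.399 ] tip clamp 5.4 -38.5 200.1 yaw 12.96 z [ 0.0221 -0.0233 -0.9995] F [ 0.5 -0.2  0. ] T [0.   0.09 0.05] w 0.0654 q [-0.19  0.19  1.64 -0.02  1.29 -0.41]
shift tool mm [ -2.  -32.2  28.1]
turn [ 0.0277 -0.0162 -0.0096]
```

Emit:
move_arm --pt "0.028 -0.016 -0.009 -1 -30 0 0" --pt "0 0 0 0 0 0 0" --pt "0 0 0 0 0 28 0" --pt "0 0 0 0 0 0 0" --pt "0 0 0 0 0 0 0"

```text
clock: 7.38
eef_pos: [0.5148, -0.0103, 0.3702]
ee_rot: [3.115, 0.359, 0.006]
ft_force: [-0.3, 0.8, -0.4]
grip_width: 0.0941
```

```bash

python3 -c "
from h import *
rep(CAP+[0,0,.302])
c=arm.calibration('wrist')
p,d=arm.get_image('wrist'); cv2.imwrite('pics/w6.png',p[:,:,::-1]); np.savez('pics/w6.npz',**c)"
```

```text
t 7.38 tcp [ 0.5148 -0.0103  0.3702] tip clamp 3.8 -10.5 171.2 yaw 13.14 z [ 0.0044 -0.0052 -1.    ] F [-0.3  0.8 -0.4] T [-0.11  0.05  0.03] w 0.0941 q [-0.15  0.21  1.69 -0.    1.24 -0.38]
shift tool mm [-2.5 -8.1 68.1]
turn [ 0.006  -0.0031 -0.0063]
```

View pics/w6.png

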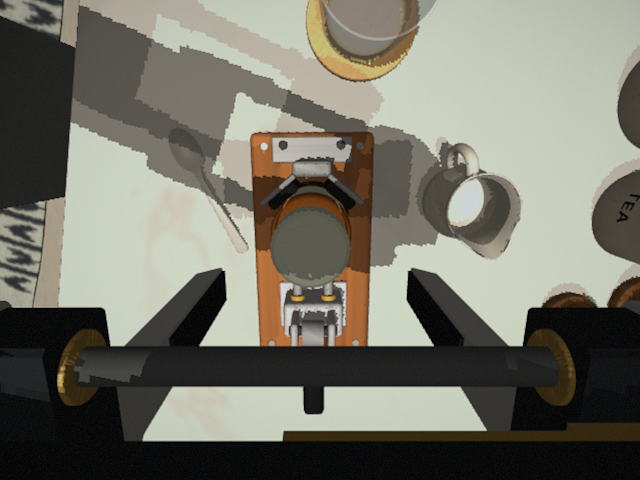

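The cap is at about (310,245). The fingers' tips at (225,270) and (408,270) straddle it with a slight right offset, which agrees with the computed −2.5 mm. Correcting before the descent.

Emit:
move_arm --pt "0.006 -0.003 -0.006 -2.5 -8 0 0" --pt "0 0 0 0 0 0 0" --pt "0 0 0 0 0 10 0" --pt "0 0 0 0 0 0 0"

```text
clock: 7.92
eef_pos: [0.5104, -0.0027, 0.3611]
ee_rot: [3.119, 0.369, 0.004]
ft_force: [-0.5, -0.5, -0.0]
grip_width: 0.0939
```

```bash

python3 -c "
from h import *
rep(CAP+[0,0,.302])
c=arm.calibration('wrist')
p,d=arm.get_image('wrist'); cv2.imwrite('pics/w7.png',p[:,:,::-1])
cc=p[:,:,::-1].copy()
pts=[proj(c,[CAP[0]+.025*np.cos(t),CAP[1]+.025*np.sin(t),.132]) for t in np.linspace(0,6.28,60)]
cv2.polylines(cc,[(np.array(pts)).astype(np.int32)],True,(0,0,255),1)
cv2.imwrite('pics/w7c.png',cv2.resize(cc[150:350,200:430],None,fx=3.4,fy=3.0))
"
```

```text
t 7.92 tcp [ 0.5104 -0.0027  0.3611] tip clamp 1.2 -1.1 162.1 yaw 13.51 z [ 2.5e-03 -4.0e-04 -1.0e+00] F [-0.5 -0.5 -0. ] T [-0.02  0.04  0.03] w 0.0939 q [-0.14  0.21  1.71  0.    1.22 -0.38]
shift tool mm [ 0.1  0.6 59.1]
turn [ 0.0009 -0.0024  0.0001]
```

View pics/w7c.png

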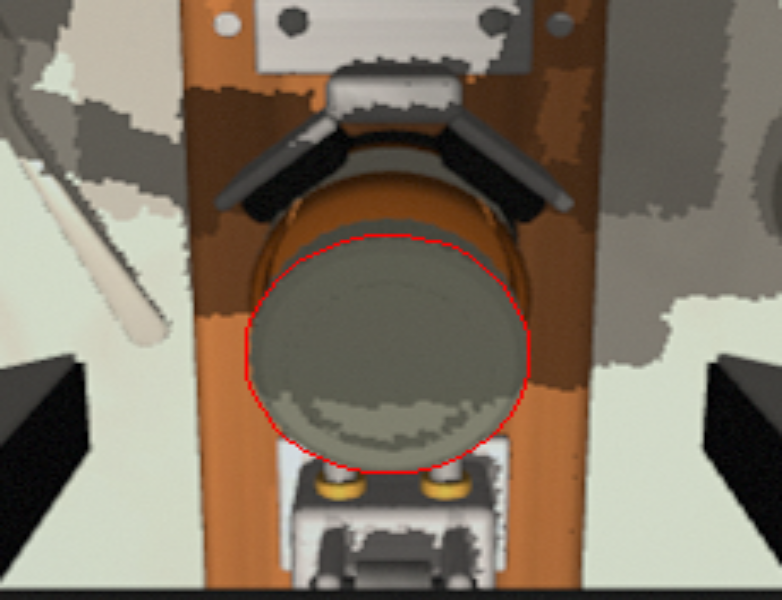

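The projected cap circle matches the image outline, so I'm descending and gripping.

Emit:
move_arm --pt "0 -0.002 0 0 0.6 20 0" --pt "0 0 0 0 0 20 0" --pt "0 0 0 0 0 12 0" --pt "0 0 0 0 0 5 0" --pt "0 0 0 0 0 0 0"

```text
clock: 8.6
eef_pos: [0.512, -0.0035, 0.3039]
ee_rot: [3.118, 0.369, 0.007]
ft_force: [0.3, -0.3, -0.3]
grip_width: 0.0941
```

```bash

python3 -c "
from h import *
rep(CAP+[0,0,.302])"
```

```text
t 8.6 tcp [ 0.512  -0.0035  0.3039] tip clamp 2.9 -2.6 104.9 yaw 13.52 z [ 0.0046 -0.0015 -1.    ] F [ 0.3 -0.3 -0.3] T [-0.04 -0.03 -0.03] w 0.0941 q [-0.14  0.26  1.8  -0.    1.08 -0.38]
shift tool mm [-1.1 -0.5  1.8]
turn [ 0.0026 -0.0041  0.0003]
```

Emit:
move_arm --pt "0.002 -0.004 0 -1.3 -0.5 1.5 0.3" --pt "0 0 0 0 0 0 0.4" --pt "0 0 0 0 0 0 1" --pt "0 0 0 0 0 0 1" --pt "0 0 0 0 0 0 1" --pt "0 0 0 0 0 0 1" --pt "0 0 0 0 0 0 1"

```text
clock: 9.48
eef_pos: [0.5101, -0.0036, 0.3038]
ee_rot: [3.118, 0.37, 0.0]
ft_force: [-1.3, -1.0, 1.2]
grip_width: 0.0502
```

```bash

python3 -c "
from h import *
rep(CAP+[0,0,.302])"
```

```text
t 9.47 tcp [ 0.5101 -0.0036  0.3038] tip clamp 0.3 -2.0 104.8 yaw 13.53 z [ 4.0e-04 -1.4e-03 -1.0e+00] F [-1.3 -1.   1.2] T [-0.08  0.28 -0.05] w 0.0502 q [-0.14  0.26  1.8  -0.    1.08 -0.38]
shift tool mm [ 0.7 -0.1  1.8]
turn [ 0.0015 -0.0001  0.0004]
```

Gripped at 50.2 mm with little side force. Now pressing down.

Emit:
move_arm --pt "0 0 0 0 0 3 1" --pt "0 0 0 0 0 3 1" --pt "0 0 0 0 0 2 1"

```text
clock: 9.85
eef_pos: [0.51, -0.0035, 0.2986]
ee_rot: [3.118, 0.37, 0.002]
ft_force: [-4.7, 1.1, 16.7]
grip_width: 0.0498
```

```bash

python3 -c "
from h import *
rep(CAP+[0,0,.302])"
```

```text
t 9.85 tcp [ 0.51   -0.0035  0.2986] tip clamp 0.4 -2.0 99.6 yaw 13.53 z [ 0.0017 -0.0017 -1.    ] F [-4.7  1.1 16.7] T [-0.02  1.05 -0.1 ] w 0.0498 q [-0.14  0.26  1.81 -0.    1.07 -0.38]
shift tool mm [ 0.8 -0.  -3.4]
turn [ 0.002  -0.0012  0.0006]
```

Emit:
move_arm --pt "0 0 -0.1 0 0 1.5 1" --pt "0 0 -0.15 0 0 1.5 1" --pt "0 0 -0.15 0 0 1.5 1"

```text
clock: 10.22
eef_pos: [0.5099, -0.0031, 0.2986]
ee_rot: [2.976, 0.999, 0.006]
ft_force: [-5.0, -0.2, 12.2]
grip_width: 0.0497
```

```bash

python3 -c "
from h import *
rep(CAP+[0,0,.302])
p,d=arm.get_image('scene'); cv2.imwrite('pics/s8.png',cv2.resize(p[150:330,250:450,::-1],None,fx=3.5,fy=3.5))"
```

```text
t 10.22 tcp [ 0.5099 -0.0031  0.2986] tip clamp 1.0 -1.6 99.7 yaw 37.1 z [ 0.0044 -0.0011 -1.    ] F [-5.  -0.2 12.2] T [-0.04  1.07 -0.18] w 0.0497 q [-0.14  0.26  1.81 -0.    1.07 -0.79]
shift tool mm [ 0.6  0.7 -3.3]
turn [ 0.0029 -0.0036  0.412 ]
```

View pics/s8.png

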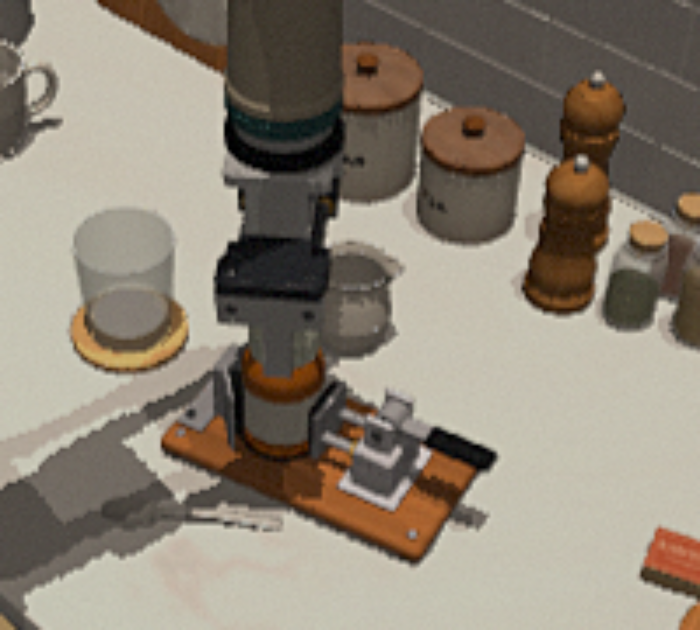

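The twist is at 24° with the force steady, and the bottle and lever look unchanged. Continuing to about 65°.

Emit:
move_arm --pt "0 0 -0.15 0 0 1.7 1" --pt "0 0 -0.15 0 0 1.7 1" --pt "0 0 -0.15 0 0 1.7 1" --pt "0 0 -0.15 0 0 1.7 1" --pt "0 0 -0.12 0 0 1.5 1" --pt "0 0 0 0 0 1 1"

```text
clock: 11.02
eef_pos: [0.5087, -0.0032, 0.2989]
ee_rot: [2.403, 2.013, 0.007]
ft_force: [-3.4, 0.1, 7.5]
grip_width: 0.0501
```

```bash

python3 -c "
from h import *
rep(CAP+[0,0,.302])"
```

```text
t 11.03 tcp [ 0.5087 -0.0032  0.2989] tip clamp 0.4 -1.9 99.9 yaw 79.91 z [ 0.0081 -0.0027 -1.    ] F [-3.4  0.1  7.5] T [0.01 0.62 0.01] w 0.0501 q [-0.14  0.26  1.81 -0.    1.06 -1.54]
shift tool mm [ 0.3  2.1 -3.1]
turn [ 0.0082 -0.0038  1.1591]
```

Turned 66°. Now easing the pressure and lifting a little, watching the wrist force.

Emit:
move_arm --pt "0 0 0 0 0 -2 1" --pt "0 0 0 0 0 -3 1" --pt "0 0 0 0 0 -3 1" --pt "0 0 0 0 0 -3 1"

```text
clock: 11.52
eef_pos: [0.5084, -0.0032, 0.3105]
ee_rot: [2.402, 2.013, 0.007]
ft_force: [-1.1, -0.7, -1.0]
grip_width: 0.0496
```

```bash

python3 -c "
from h import *
rep(CAP+[0,0,.302])"
```

```text
t 11.53 tcp [ 0.5084 -0.0032  0.3105] tip clamp 0.1 -1.8 111.5 yaw 79.92 z [ 0.0083 -0.0027 -1.    ] F [-1.1 -0.7 -1. ] T [-0.    0.07 -0.01] w 0.0496 q [-0.14  0.25  1.8  -0.    1.09 -1.54]
shift tool mm [0.3 2.3 8.5]
turn [ 0.0083 -0.0039  1.1593]
```

The load is only the cap's weight, so it is free. Lifting to about 70 mm above the mouth.

Emit:
move_arm --pt "0 0 0 0 0 -6 1" --pt "0 0 0 0 0 -10 1" --pt "0 0 0 0 0 -14 1" --pt "0 0 0 0 0 -16 1" --pt "0.004 -0.002 0 0 1 -14 1" --pt "0.004 -0.002 0 0 1 -10 1" --pt "0 0 0 0 0 -6 1" --pt "0 0 0 0 0 0 1" --pt "0 0 0 0 0 0 1" --pt "0 0 0 0 0 0 1"

```text
clock: 12.78
eef_pos: [0.5105, -0.0031, 0.3928]
ee_rot: [2.403, 2.014, -0.0]
ft_force: [0.3, -0.1, -0.6]
grip_width: 0.0496
```

```bash

python3 -c "
from h import *
rep(CAP+[0,0,.388]); print(arm.get_state()['qd'].round(3))
p,d=arm.get_image('scene'); cv2.imwrite('pics/s9.png',cv2.resize(p[150:330,250:450,::-1],None,fx=3.5,fy=3.5))
p,d=arm.get_image('wrist'); cv2.imwrite('pics/w9.png',p[:,:,::-1])
rep()"
```

```text
t 12.78 tcp [ 0.5105 -0.0031  0.3928] tip clamp 1.3 -2.4 193.8 yaw 79.91 z [ 0.0039 -0.0049 -1.    ] F [ 0.3 -0.1 -0.6] T [0.01 0.02 0.06] w 0.0496 q [-0.14  0.19  1.66 -0.    1.29 -1.53]
shift tool mm [-0.1  0.3  4.8]
turn [6.5000e-03 9.0000e-04 1.1591e+00]
[-0.001  0.003  0.005  0.001 -0.001  0.   ]
t 12.88 tcp [ 0.5105 -0.0031  0.3928] tip clamp 1.3 -2.4 193.8 yaw 79.91 z [ 0.0039 -0.0048 -1.    ] F [ 0.6  0.  -0.9] T [ 0.04  0.04 -0.03] w 0.0498 q [-0.14  0.19  1.66 -0.    1.29 -1.53]
```

View pics/s9.png

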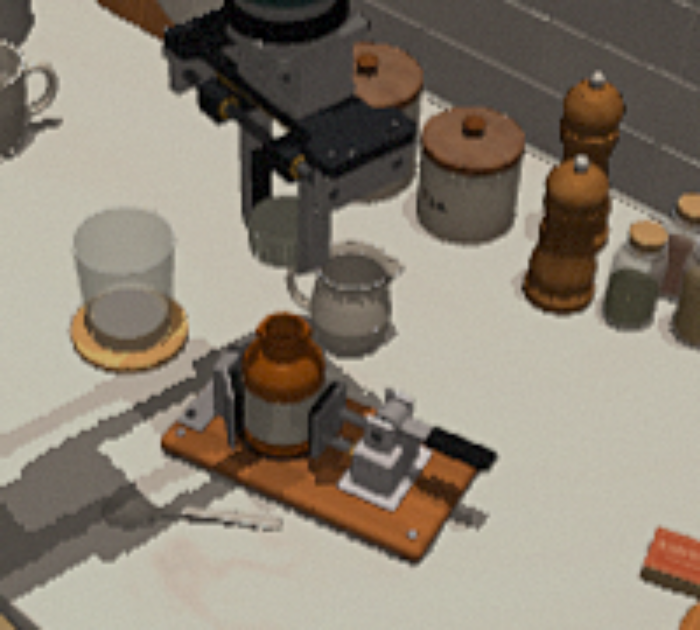

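View pics/w9.png

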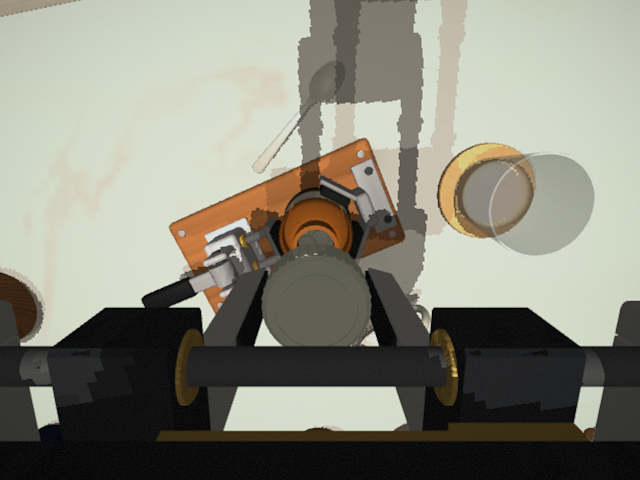

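The scene view shows the cap upright in the fingers at (285,230) above the open amber mouth at (283,325). The bottle is standing in the jaws, the lever is down at (460,447), and everything else is in place. The wrist view agrees, with the cap held level at (316,300). Handing in.

```bash
python3 -c "
from h import *
print(arm.hand_in()); rep()"
```

```text
the job is handed in; nothing more can be done
None
the job is handed in; nothing more can be done
```

The bottle is open, and I handed the job in at 12.9 s with the cap still in the gripper; hand-in gives no verdict.

- **Lever:** I pushed it down with the closed fingers until it reached its stop (about 25 N back, fingertips at 78 mm). The later pictures show it lying level.
- **Cap:** I gripped it at 50 mm and pressed it down about 5 mm (16.7 N). I then turned the gripper 66° anticlockwise and lifted; the load on the wrist was only about the cap's weight.
- **Final position:** by the arm's pose, the cap's underside is about 75 mm above the mouth. It is within about 1 mm of my camera estimate of the bottle's centre, and the tool is level to 0.4°. The arm was still at hand-in.
- **Other things:** the last scene and wrist pictures show the bottle upright in the jaws and the nearby things in place. I judged this by eye and did not measure it.

**What disagreed:** early on, the scene camera put the cap about 6 mm from where the top camera did. I used the wrist camera's position instead, and it matched the cap's outline up close. I did not measure the cap's turn separately from the gripper's, but it came off freely.

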